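Fit the rotor to the bench centrifuge

ROBOT

A 7-joint arm with a two-finger parallel gripper is mounted at the origin on a cart in front of the work surface, level with it; the furniture and walls round the work are solid. World frame = base frame: x ahead of the robot, y to its left, z up, the work surface at z = 0. Lengths are in m, angles in degrees, forces in N, time in s.
With the tool pointing down it reaches from about 0.35 to 0.9 m from the base axis. Payload 8.1 kg.
Tool frame: the origin (TCP) lies on the mounting face of the last link; the fingertips stand 178 mm ahead of it and the grasp point (between the pads) lies 159 mm ahead of it (ctrl.tcp_to_grasp is the distance from the TCP to the grasp point, in m); y points along the fingers, z is the direction in which the jaws open and shut, and the axes are right-handed (so a half turn about y gives the same grasp; the last joint's range is limited). The gripper opens to 92 mm and grips with 3 to 60 N. Pads are 19 mm wide; open, the fingers measure 130 mm over their backs; the gripper's body (75 mm by 190 mm) begins 47 mm behind the grasp point.
Start: joints at [58.006, 24.895, 1.432, 90.138, -0.665, 64.973, -4.303], TCP at [0.275, -0.561, 0.405] pointing down, gripper open.
Joint ranges: [-149.89, 149.89], [-25.12, 119.58], [-72.63, 75.52], [4.76, 147.25], [-75.54, 255.54], [6.69, 114.76], [-157.13, 157.13]. Speed limits (degrees/s): [127.2, 127.2, 172.46, 172.46, 180, 180, 180].

INTERFACE

Orientations are given as [roll, pitch, yaw] about the fixed x, y, z axes, in that order (R = Rz(yaw) Ry(pitch) Rx(roll)).
In Python, from rig import ctrl gives the robot as it stands.
- The arm moves only by the tool servo_tool, never from a script. Its arguments are lists of equal length, an entry for each row: "turn": the turn, a rotation vector about the tool's x, y, z in rad, a list of three; "dp": the shift along the tool's x, y, z in mm, a list of three; "claw": the closure, from 0 (fully open) to 1 (shut). In form: {"turn": [[rx, ry, rz], ...], "dp": [[x, y, z], ...], "claw": [claw, ...]}. A call has 1 to 5 rows; each row shifts and turns the commanded pose from where the row before left it, along the tool's axes as they then stand; what a row does not reach is not made up. A row lasts 1/10 s, in which the tool goes at most 50 mm and 8.59 degrees, less where a joint would pass 70% of its speed; a pose out of reach is approached as far as the arm can. A call is refused whole if a number of a shift passes 50 or a number of a turn 0.15, either way. A call with a gripper value outside its range is refused whole. The fingers move at their own pace and stop on an object; the grip force is fixed at half the most. Time passes only in rows, so rows that do not move let the fingers close. It gives the time, the measured TCP pose, the force and the opening at its end, in the units of the state.
- ctrl.read_state(): the state, without advancing time (a new reading comes with each control period).
- ctrl.grab_frame(name): name is "side" or "top"; returns a dict with "img" (384x512x3 uint8, red, green, blue), "intrinsics" (3x3 intrinsics, pixels), "eye" and "orientation" of the camera in the world. Camera axes: x right, y down, z forward; pixel columns grow to the right and rows downward; lengths in m; the calibration is good to about 2 mm. A picture is of the moment at which its call begins. There is no depth.
- ctrl.finish_job(): hands the job in, once; it reports no verdict.
The state is a dict: "clock": time; "qpos": joint angles; "joint_velocities": joint speeds; "tau": joint torques, N m; "tool_pos": TCP position; "orientation": TCP orientation; "force": force on the tool from outside, world axes, zero at the start; "moment": the same for the moment, N m; "finger_gap": finger opening in m.
Only numpy, scipy, OpenCV 4.12 (cv2) and the standard library are available. Lean on these libraries where they do the work, as an engineer would, in place of code of your own. Each camera call takes 0.05 s, during which the arm holds its last target. There are 200 camera calls.

TASK

The centrifuge's rotor has been washed and stands on the bench. Lower it over the drive shaft, without letting it drop, so that the slots in its foot go down over the shaft's cross pin and it sits fully home, then swing the centrifuge's lid shut. Leave the tubes, timer, beaker and vial beside it where they are.

Things in the scene. Friction and masses are not known exactly. Their poses are not given: they have to be found in the camera images.
- rotor_mid (a point): Loose rotor, upright on the bench: square aluminium hub, 30 mm across flats, 64 mm tall, with a 14 mm vertical through bore, in a grey plastic spider of 8 tilted open tube sockets 108 mm across. This point: on the bore axis, half-way up (32 mm). z up; x and y square to the flats. The hub is clear of the sockets from 34 to 64 mm above its underside: grip it there across two opposite flats.
- rotor: The same rotor (about 0.22 kg): origin on the bore axis at its underside, same axes. The hub's foot has two crossed slots, 10 mm wide and 10 mm deep, one along x, one along y: it fits the cross pin in any of four positions a quarter turn apart, to within about 7 degrees.
- shaft_tip (a point): Top of the centrifuge's upright steel drive shaft, in the middle of the round bowl, 104 mm above the bench. Shaft 12 mm in diameter; its top 10 mm tapers to 5 mm. z up; x along the cross pin, a level bar 7 mm thick and 29 mm long through the shaft, centred 53 mm below this point. The shaft turns freely, with a little friction, and takes the rotor round with it.
- shaft_seat (a point): Collar at the foot of the shaft, on its axis, 58 mm below the tip, 46 mm above the bench; same axes as the tip. The underside of a rotor fully home rests on it (rotor_mid is then 32 mm above it); one whose slots miss the pin stays 8.5 mm higher. The bowl is 132 mm across, its rim 87 mm and its floor 40 mm above the bench.
- centrifuge: White bench centrifuge fixed to the bench, 216 x 172 mm, 85 mm high, sloping front panel with display and dial. Origin: on the bench, under the shaft's axis. x to the back (hinge), -x to the front panel, y along the hinge, z up.
- lid (a joint): Lid hinge, rad: 0 shut, 1.65 fully open (just past upright). Starts open. It stays where it is left above about 0.9 rad; below that it swings shut softly by its own weight within about 2 s. The lid is a clear dome 180 mm long, 164 mm wide, 42 mm high on a grey frame; about 1 N at the tab swings it.
- lid_tab (a point): Middle of the grey pull tab at the lid's front edge (uppermost when open): 50 mm wide, 6 mm thick, standing 26 mm out from the lid's front wall in the plane of the frame; this point is 11 mm from its free end. Axes are the lid's: -x from the hinge to the free end, z out of the dome's top (backwards when open). Push it from behind or pinch it.
- lid_hinge (a point): Middle of the lid's hinge axis at the back of the housing, 88 mm behind the shaft's axis and 86 mm above the bench; axes as the centrifuge's. The tab point is 185 mm from it.
- tube_block_mid (a point): Bystander: blue block with four capped tubes, 90 x 30 x 66 mm; this point is half-way up.
- timer_mid (a point): Bystander: small white bench timer lying flat, 66 x 64 x 18 mm; this point is half-way up.
- beaker_2_mid (a point): Bystander: clear glass beaker, 57 mm across, 101 mm tall; this point is half-way up.
- vial_1_mid (a point): Bystander: white-capped glass vial, 41 mm across, 75 mm tall; this point is half-way up.
There are look-alikes about, which are no part of the job. There is more than one size of the rotor; the job needs the larger.

How it is judged (in metres and radians):
On the way, in this order (a step that is already met when the one before it is completed fails the run):
1. the rotor is on the drive shaft, upright and fully home over the cross pin (horizontal distance between rotor_mid and shaft_seat below 0.004 m and z of rotor_mid in the frame of shaft_seat below 0.0345 m and angle between rotor_mid's own z axis and vertical below 0.06 rad), for 0.2 s.
2. the lid is shut (value of joint lid below 0.04 rad), for 0.2 s.
At the end, for the whole second after the job is handed in: The rotor stands on the drive shaft within 4 mm of its axis, upright within 0.06 rad, its underside within 2.5 mm of the collar (slots over the cross pin), and the lid is shut to within 0.04 rad (all of step 1 and value of joint lid below 0.04 rad); the robot touches nothing.
It fails at once if the rotor is let drop down the shaft (faster than 0.5 m/s while it is on it) (horizontal distance between rotor_mid and shaft_seat below 0.01 m and z of rotor_mid in the frame of shaft_seat below 0.088 m and linear speed of rotor above 0.5 m/s).
It fails at once if the tube block, timer, beaker or vial is moved more than 25 mm (distance of any of tube_block_mid, timer_mid, beaker_2_mid, vial_1_mid from where it was at the start of the episode above 0.025 m).
It also fails if it takes over 53 s, if anything falls off the work surface, if the arm or the gripper's body presses on something with over 40 N, if the wrist force passes 120 N, or if a joint passes its speed limit or range.

## Working session

There is one attempt and no reset: what is moved stays moved. The work goes in short steps, Python scripts to look and compute and a tool call to move; the robot and the scene stay as the last step left them, time stands still between calls to the robot, and variables do not carry over. Pictures are saved under pics/ and viewed, about 8 in all and at most 12, crops included, and the job is handed in when it is done.

Besides the shell and the picture viewer there is one more tool, called after "Call:" as name(argument=value, ...) on one line, values as JSON. servo_tool: Moves the arm, as the interface text tells. Its arguments: {"type":"object","properties":{"turn":{"type":"array","items":{"type":"array","items":{"type":"number"}}},"dp":{"type":"array","items":{"type":"array","items":{"type":"number"}}},"claw":{"type":"array","items":{"type":"number"}}},"required":["turn","dp","claw"]}

```bash
mkdir -p pics; ls
python3 - <<'E'
from rig import ctrl
import cv2,json,numpy as np
print(ctrl.read_state()); print(ctrl.tcp_to_grasp)
for n in("side","top"):
    f=ctrl.grab_frame(n); cv2.imwrite(f"pics/{n}0.png",f["img"][:,:,::-1])
    print(n,np.array(f["intrinsics"]).tolist(),f["eye"],np.array(f["orientation"]).tolist())
E
```

```text
pics
{'clock': 0.0, 'qpos': array([58.00716271, 24.93587792,  1.42887904, 90.19024079, -0.66688307,
       64.97429957, -4.30423721]), 'joint_velocities': array([-2.80197842e-02, -3.99915707e-02, -7.29952025e-02,  1.86554579e-02,
       -9.84427663e-05, -1.58203327e-02,  3.72417987e-02]), 'tau': array([-6.56096800e-04, -6.67860317e+01,  9.84675698e-01, -3.14468157e+01,
       -6.08062372e-02,  4.25951346e-02,  1.60683826e-04]), 'tool_pos': array([ 0.27498577, -0.56098156,  0.40394288]), 'orientation': array([-9.00919711e+01, -5.46940535e-03, -1.53890211e+02]), 'force': array([-0.27838014,  1.05220667,  0.15161035]), 'moment': array([0.01272751, 0.00087026, 0.00173336]), 'finger_gap': 0.09137381911184658}
0.1592
side [[430.5329180026559, 0.0, 250.67449032108794], [0.0, 430.5329180026559, 197.52043116985422], [0.0, 0.0, 1.0]] [ 0.48920933 -0.5651947   0.86260532] [-145.49982329309466, -0.14831344203173338, -6.6909940914296016]
top [[450.24896002228206, 0.0, 257.4109793516102], [0.0, 450.24896002228206, 192.35075207123683], [0.0, 0.0, 1.0]] [ 0.37973437 -0.06520715  1.08173368] [-171.78258496609135, 1.642820365644841, -88.50834788693601]
```

Run:
```python
import cv2
for n in("side","top"):
    cv2.imwrite(f"pics/{n}0b.png",cv2.resize(cv2.imread(f"pics/{n}0.png"),(800,600),interpolation=cv2.INTER_CUBIC))
```

```text
(no output)
```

View pics/side0b.png

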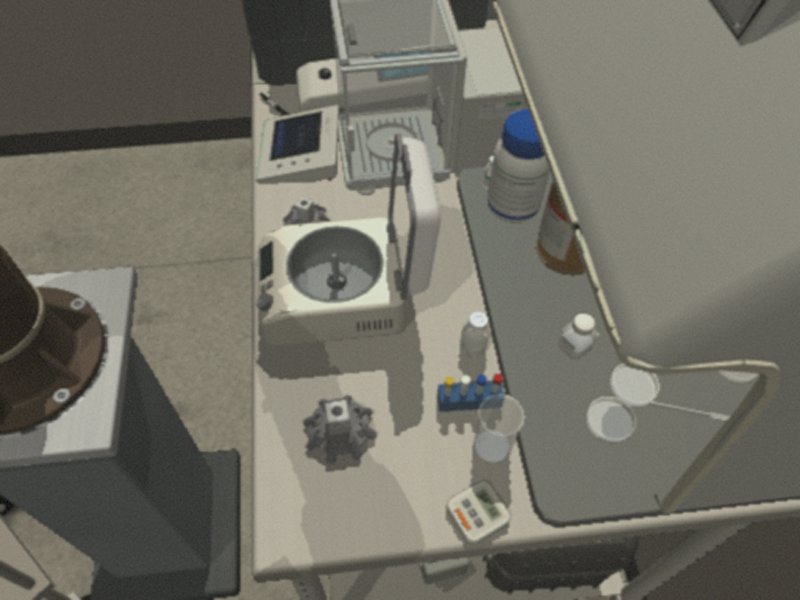

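View pics/top0b.png

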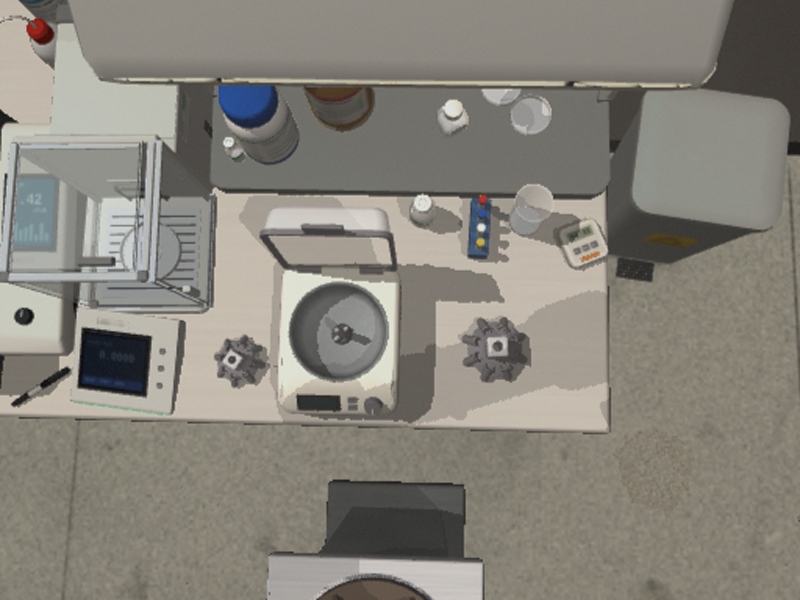

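The side view shows the larger rotor at about (337,410) and a smaller one at (305,212), both in 800x600 pixels. The centrifuge bowl is around (335,265), with its open lid standing on the right. The top view shows rotors at (497,347) and (238,360), and the bowl and shaft at (342,333).

Things that could be mistaken for the target:
- **Rotors:** top (497,347) or top (238,360). The one that appears larger, at (497,347), is the candidate.
- **Vials:** (421,208) or (452,115).
- **Beakers:** (531,208) or (530,113).

Next is a close crop to check the choice.

```bash
cat > h.py <<'E'
import numpy as np,cv2
from scipy.spatial.transform import Rotation as R
CAM={"side":([430.533,250.674,197.520],[0.48920933,-0.5651947,0.86260532],[-145.49982329309466,-0.14831344203173338,-6.6909940914296016]),
"top":([450.249,257.411,192.351],[0.37973437,-0.06520715,1.08173368],[-171.78258496609135,1.642820365644841,-88.50834788693601])}
def ray(n,u,v):
    (f,cx,cy),e,o=CAM[n]; d=R.from_euler("xyz",o,degrees=True).apply([(u-cx)/f,(v-cy)/f,1]); return np.array(e),d
def atz(n,u,v,z): e,d=ray(n,u,v); return e+d*(z-e[2])/d[2]
def proj(n,p):
    (f,cx,cy),e,o=CAM[n]; q=R.from_euler("xyz",o,degrees=True).inv().apply(np.array(p)-e); return np.array([f*q[0]/q[2]+cx,f*q[1]/q[2]+cy])
def tri(a,b):
    e1,d1=ray("side",*a); e2,d2=ray("top",*b); s=np.linalg.lstsq(np.c_[d1,-d2],e2-e1,rcond=None)[0]
    p,q=e1+s[0]*d1,e2+s[1]*d2; return (p+q)/2,np.linalg.norm(p-q)*1000
def crop(path,n,c,w=50,h=37,k=8):
    im=cv2.imread(path); x,y=int(c[0]-w/2),int(c[1]-h/2); return cv2.resize(im[y:y+h,x:x+w],None,fx=k,fy=k,interpolation=cv2.INTER_CUBIC),(x,y)
E
python3 - <<'E'
from h import *
t="pics/top0.png";s="pics/side0.png"
L=[crop(t,0,(318,222)),crop(t,0,(219,212)),crop(s,0,(216,268)),crop(s,0,(214,175))]
print([l[1] for l in L])
cv2.imwrite("pics/c1.png",np.vstack([np.hstack([L[0][0],L[1][0]]),np.hstack([L[2][0],L[3][0]])]))
E
```

```text
[(293, 203), (194, 193), (191, 249), (189, 156)]
```

View pics/c1.png

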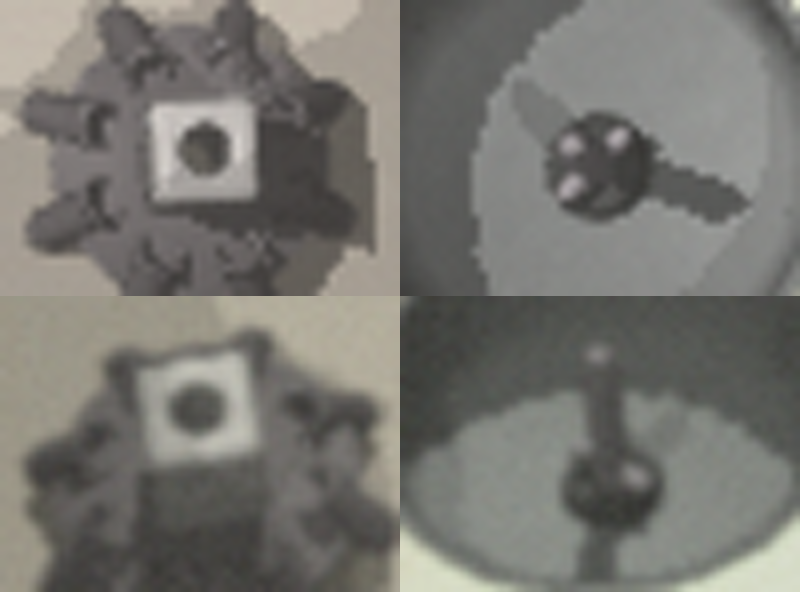

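Run:
```python
from h import *
def px(x,y,o): return (o[0]+x/8-.5,o[1]+y/8-.5)
T1,T2,S1,S2=(293,203),(194,193),(191,249),(189,156)
a,b=px(197,114,S1),px(205,148,T1)
print("hub top",tri(a,b),atz("top",*b,.064),atz("side",*a,.064))
print("corners top",[atz("top",*px(*c,T1),.064).round(4).tolist() for c in((150,103),(252,98),(258,195),(156,202))])
print("corners side",[atz("side",*px(*c,S1),.064).round(4).tolist() for c in((135,72),(248,53),(262,152),(150,172))])
for q in((171,143),(219,137),(171,185)):
    b=px(*q,T2); a=px(198,59,S2); print("tip?",q,tri(a,b),atz("top",*b,.104),atz("side",*a,.104))
print("collar", atz("top",*px(200,165,T2),.048),atz("side",*px(212,190,S2),.048))
for q in((171,143),(219,137),(171,185)): print("pin?",atz("top",*px(*q,T2),.053))
print("pin side",atz("side",*px(235,180,S2),.053))
# lid corner/tab: top (323,229)/800 side (403,140)
k=.64
print("tab",tri((403*k,140*k),(323*k,229*k)))
# sizes: small vs large rotor
print("small", tri((305*k,204*k),(232*k,359*k)))
for n,c in (("vial",((477*k,318*k),(421*k,201*k))),("tubeblk",((472*k,380*k),(480*k,230*k)))): print(n,tri(*c))
print("timer",atz("top",584*k,243*k,.018))
print("front edge",atz("top",288*k,410*k,.05),atz("top",398*k,410*k,.05),"back",atz("top",281*k,272*k,.086),atz("top",399*k,272*k,.086))
```

```text
hub top (array([ 0.46413649, -0.17105764,  0.06156862]), np.float64(0.4803487143525429)) [ 0.46369919 -0.17084859  0.064     ] [ 0.4644469  -0.17220199  0.064     ]
corners top [[0.4761, -0.1553, 0.064], [0.4781, -0.184, 0.064], [0.4508, -0.1858, 0.064], [0.4482, -0.1572, 0.064]]
corners side [[0.4495, -0.1585, 0.064], [0.4787, -0.1565, 0.064], [0.48, -0.1846, 0.064], [0.4516, -0.1869, 0.064]]
tip? (171, 143) (array([0.4787329 , 0.05895109, 0.10108495]), np.float64(0.20929407129724217)) [0.47833516 0.05856357 0.104     ] [0.47887495 0.05658896 0.104     ]
tip? (219, 137) (array([0.47888514, 0.04373107, 0.11962175]), np.float64(0.41434434301072703)) [0.48028621 0.04546305 0.104     ] [0.47887495 0.05658896 0.104     ]
tip? (171, 185) (array([0.47308611, 0.05972321, 0.09852563]), np.float64(11.635663052406883)) [0.46682092 0.05810762 0.104     ] [0.47887495 0.05658896 0.104     ]
collar [0.477796   0.05699815 0.048     ] [0.47885879 0.05234798 0.048     ]
pin? [0.48347832 0.06501963 0.053     ]
pin? [0.48553114 0.05123577 0.053     ]
pin? [0.47136348 0.06453989 0.053     ]
pin side [0.48590258 0.05145546 0.053     ]
tab (array([0.57333176, 0.05152689, 0.31197265]), np.float64(6.957905010917431))
small (array([0.4373671, 0.2195448, 0.0421141]), np.float64(3.145233886338722))
vial (array([ 0.67285908, -0.05649438,  0.0737844 ]), np.float64(1.606928376720385))
tubeblk (array([ 0.64346921, -0.14481258,  0.05473127]), np.float64(14.198909200326886))
timer [ 0.62790128 -0.30748788  0.018     ]
front edge [0.36331233 0.13042908 0.05      ] [ 0.36753551 -0.02982262  0.05      ] back [0.56066321 0.14350663 0.086     ] [ 0.56419767 -0.02722004  0.086     ]
```

The close crop confirms the choice. The hub top is a square of about 28–29 mm with its bore at top pixel (318.1,221.0) and side pixel (215.1,262.8). It triangulates to a height of 62 mm against the 64 mm expected, and its yaw is about 3.8°. The shaft tip comes out at 101 mm against 104 mm. The highlights on the two pin ends are 20 mm apart, and their midpoint lies on the shaft axis, so the pin lies at about −43°. The other rotor's top triangulates to about 42 mm high, so it is the small one.

```bash
cat >> h.py <<'E'
G=.1592
def pose(g,a,tilt):
    a=np.radians(a);s,c=np.sin(tilt),np.cos(tilt)
    z=np.array([np.cos(a),np.sin(a),0]); y=np.array([np.sin(a)*s,-np.cos(a)*s,-c]); Rm=np.c_[np.cross(y,z),y,z]
    return np.array(g)-G*y,Rm
def plan(target,p=None,Rm=None,vmax=45,tmax=.14):
    """rows from the current (or given) commanded pose to target"""
    if p is None:
        from rig import ctrl
        s=ctrl.read_state(); p=s["tool_pos"]; Rm=R.from_euler("xyz",s["orientation"],degrees=True).as_matrix()
        print("q",s["qpos"].round(1),"F",s["force"].round(1),"gap",round(s["finger_gap"],4),"grasp",(p+G*Rm[:,1]).round(4),"t",s["clock"])
    pt,Rt=target; w=R.from_matrix(Rm.T@Rt).as_rotvec(); n=int(max(np.ceil(np.linalg.norm(pt-p)*1000/vmax),np.ceil(np.linalg.norm(w)/tmax),1))
    for i in range(n):
        Ri=Rm@R.from_rotvec(w*i/n).as_matrix(); print((w/n).round(4).tolist(),(Ri.T@(pt-p)*1000/n).round(1).tolist())
    return pt,Rt
E
python3 - <<'E'
from h import *
k=.64
print("cabinet corner",tri((630*k,360*k),(715*k,80*k)))
print("tab exp px",proj("top",[.581,.06,.27])/k,proj("side",[.581,.06,.27])/k)
a=plan(pose([.464,-.1715,.14],3.8,.15)); print(); plan(pose([.464,-.1715,.057],3.8,.15),*a)
E
```

```text
cabinet corner (array([ 0.69293632, -0.3389961 ,  0.43519239]), np.float64(0.22278137918446253))
tab exp px [320.87969762 228.24111118] [405.02377285 161.66213033]
q [58.  24.9  1.4 90.2 -0.7 65.  -4.3] F [-0.6 -0.3 -0.2] gap 0.0916 grasp [ 0.2749 -0.5608  0.2448] t 0.1
[0.0082, -0.1072, -0.0121] [-31.8, 9.7, -26.2]
[0.0082, -0.1072, -0.0121] [-34.6, 9.1, -22.7]
[0.0082, -0.1072, -0.0121] [-36.9, 8.5, -19.0]
[0.0082, -0.1072, -0.0121] [-38.8, 7.9, -15.0]
[0.0082, -0.1072, -0.0121] [-40.3, 7.3, -10.8]
[0.0082, -0.1072, -0.0121] [-41.3, 6.8, -6.5]
[0.0082, -0.1072, -0.0121] [-41.9, 6.2, -2.1]
[0.0082, -0.1072, -0.0121] [-41.9, 5.7, 2.4]
[0.0082, -0.1072, -0.0121] [-41.5, 5.3, 6.8]
[0.0082, -0.1072, -0.0121] [-40.6, 4.8, 11.2]
[0.0082, -0.1072, -0.0121] [-39.2, 4.5, 15.4]

[0.0, 0.0, 0.0] [-6.2, 41.0, 0.0]
[0.0, 0.0, 0.0] [-6.2, 41.0, 0.0]
```

Call:
servo_tool(turn=[[0.008,-0.107,-0.012],[0.008,-0.107,-0.012],[0.008,-0.107,-0.012],[0.008,-0.107,-0.012],[0.008,-0.107,-0.012]], dp=[[-32,10,-26],[-35,9,-23],[-37,8,-19],[-39,8,-15],[-40,7,-11]], claw=[0,0,0,0,0])

```text
clock: 0.6
tool_pos: [0.361, -0.3713, 0.3563]
orientation: [-88.7, -3.9, -123.0]
force: [0.1, -0.0, -0.5]
finger_gap: 0.0918
```

Call:
servo_tool(turn=[[0.008,-0.107,-0.012],[0.008,-0.107,-0.012],[0.008,-0.107,-0.012],[0.008,-0.107,-0.012],[0.008,-0.107,-0.012]], dp=[[-41,7,-6],[-42,6,-2],[-42,6,2],[-42,5,7],[-41,5,11]], claw=[0,0,0,0,0])

```text
clock: 1.1
tool_pos: [0.4466, -0.1831, 0.3077]
orientation: [-89.6, -7.9, -92.3]
force: [-0.2, -0.1, 0.1]
finger_gap: 0.092
```

Run:
```python
from h import *
a=plan(pose([.464,-.1715,.14],3.8,.15)); print(); plan(pose([.464,-.1715,.057],3.8,.15),*a)
```

```text
q [ 26.8  18.9 -17.4 116.6  18.9  45.3  -5.2] F [-0.2 -0.1  0.1] gap 0.092 grasp [ 0.4469 -0.2049  0.15  ] t 1.1
[0.0081, -0.1048, -0.0118] [-37.0, 5.4, 14.4]

[0.0, 0.0, 0.0] [-6.2, 41.0, 0.0]
[0.0, 0.0, 0.0] [-6.2, 41.0, 0.0]
```

Call:
servo_tool(turn=[[0.008,-0.105,-0.012],[0,0,0],[0,0,0]], dp=[[-37,5,14],[0,0,0],[0,0,0]], claw=[0,0,0])

```text
clock: 1.4
tool_pos: [0.462, -0.1485, 0.2978]
orientation: [-90.1, -8.5, -86.3]
force: [-0.8, -1.3, -0.2]
finger_gap: 0.0918
```

Run:
```python
from h import *
plan(pose([.464,-.1715,.057],3.8,.15))
```

```text
q [ 23.1  20.2 -18.7 116.8  21.3  44.7  -6.1] F [-0.8 -1.3 -0.2] gap 0.0918 grasp [ 0.4633 -0.1721  0.1403] t 1.4
[0.0007, -0.0011, -0.0004] [-6.6, 41.2, 0.3]
[0.0007, -0.0011, -0.0004] [-6.6, 41.2, 0.3]
```

Call:
servo_tool(turn=[[0,0,0],[0,0,0],[0,0,0],[0,0,0]], dp=[[-5,30,0],[-5,30,0.5],[-3,22,0],[0,0,0]], claw=[0,0,0,0])

```text
clock: 1.8
tool_pos: [0.4607, -0.1501, 0.2131]
orientation: [-90.3, -8.6, -86.6]
force: [-0.5, -0.3, 0.5]
finger_gap: 0.0917
```

Call:
servo_tool(turn=[[0,0,0],[0,0,0],[0,0,0],[0,0,0],[0,0,0]], dp=[[0,0,0],[0,0,0],[0,0,0],[0,0,0],[0,0,0]], claw=[0.4,0.6,0.8,1,1])

```text
clock: 2.3
tool_pos: [0.4625, -0.1487, 0.2157]
orientation: [-89.9, -8.6, -86.5]
force: [0.3, -0.5, -1.4]
finger_gap: 0.0563
```

Run:
```python
from h import *
a=plan(pose([.464,-.1715,.18],3.8,.15)); print(); plan(pose([.4786,.0577,.19],47,.15),*a)
```

```text
q [ 19.7  27.5 -15.  121.   28.2  34.  -13.8] F [ 0.3 -0.5 -1.4] gap 0.0563 grasp [ 0.4641 -0.1725  0.0583] t 2.3
[-0.0001, -0.0015, -0.0] [5.7, -40.2, 0.0]
[-0.0001, -0.0015, -0.0] [5.7, -40.2, 0.0]
[-0.0001, -0.0015, -0.0] [5.7, -40.2, 0.0]

[0.0188, -0.1243, 0.0] [-36.2, -7.2, 2.2]
[0.0188, -0.1243, 0.0] [-35.7, -7.1, 6.8]
[0.0188, -0.1243, 0.0] [-34.5, -6.9, 11.3]
[0.0188, -0.1243, 0.0] [-32.8, -6.6, 15.7]
[0.0188, -0.1243, 0.0] [-30.6, -6.3, 19.7]
[0.0188, -0.1243, 0.0] [-27.9, -5.9, 23.5]
```

Call:
servo_tool(turn=[[0,0,0],[0,0,0],[0,0,0],[0,0,0],[0,0,0]], dp=[[0,0,0],[0,0,0],[0,0,0],[0,0,0],[0,0,0]], claw=[1,1,1,1,1])

```text
clock: 2.8
tool_pos: [0.4623, -0.1486, 0.2151]
orientation: [-90.0, -8.6, -86.4]
force: [0.3, 0.0, -0.8]
finger_gap: 0.0296
```

Call:
servo_tool(turn=[[0,0,0],[0,0,0],[0,0,0],[0,0,0]], dp=[[0,0,0],[0,0,0],[0,0,0],[0,0,0]], claw=[1,1,1,1])

```text
clock: 3.2
tool_pos: [0.4623, -0.1487, 0.2151]
orientation: [-90.0, -8.6, -86.4]
force: [0.0, -0.1, -0.9]
finger_gap: 0.0297
```

Call:
servo_tool(turn=[[0,0,0],[0,0,0],[0,0,0],[0,0,0],[0,0,0]], dp=[[1.5,-10,0],[4,-27,0],[4.5,-30,0],[4.5,-30,0],[4,-27,0]], claw=[1,1,1,1,1])

```text
clock: 3.7
tool_pos: [0.4621, -0.1483, 0.3425]
orientation: [-90.0, -8.6, -86.4]
force: [1.0, -0.6, -2.4]
finger_gap: 0.0296
```

Run:
```python
from h import *
plan(pose([.4786,.0577,.20],47,.15),vmax=30)
```

```text
q [ 24.7  16.8 -20.3 113.8  18.5  50.5  -3. ] F [ 1.  -0.6 -2.4] gap 0.0296 grasp [ 0.4636 -0.1719  0.1851] t 3.7
[0.0141, -0.0937, -0.0001] [-27.1, -6.0, 1.6]
[0.0141, -0.0937, -0.0001] [-26.9, -5.9, 4.2]
[0.0141, -0.0937, -0.0001] [-26.3, -5.9, 6.8]
[0.0141, -0.0937, -0.0001] [-25.6, -5.7, 9.3]
[0.0141, -0.0937, -0.0001] [-24.6, -5.6, 11.8]
[0.0141, -0.0937, -0.0001] [-23.4, -5.4, 14.1]
[0.0141, -0.0937, -0.0001] [-22.0, -5.2, 16.3]
[0.0141, -0.0937, -0.0001] [-20.3, -5.0, 18.3]
```

Call:
servo_tool(turn=[[0.014,-0.094,0],[0.014,-0.094,0],[0.014,-0.094,0],[0.014,-0.094,0],[0.014,-0.094,0]], dp=[[-27,-6,1.5],[-27,-6,4],[-26,-6,7],[-25.5,-6,9.5],[-24.5,-5.5,12]], claw=[1,1,1,1,1])

```text
clock: 4.2
tool_pos: [0.4616, -0.0087, 0.351]
orientation: [-90.0, -8.6, -59.0]
force: [0.3, -0.2, -3.1]
finger_gap: 0.0297
```

Call:
servo_tool(turn=[[0.014,-0.094,0],[0.014,-0.094,0],[0.014,-0.094,0],[0,0,0],[0,0,0]], dp=[[-23.5,-5.5,14],[-22,-5,16.5],[-20,-5,18.5],[0,0,0],[0,0,0]], claw=[1,1,1,1,1])

```text
clock: 4.7
tool_pos: [0.4617, 0.0738, 0.3562]
orientation: [-90.1, -8.6, -42.8]
force: [-0.1, -0.6, -3.1]
finger_gap: 0.0299
```

Run:
```python
from h import *
from rig import ctrl
plan(pose([.4786,.0577,.20],47,.15),vmax=30)
L=[]
for n,p in(("top",[.4786,.0577,.18]),("side",[.4786,.0577,.14])):
    cv2.imwrite(f"pics/{n}1.png",ctrl.grab_frame(n)["img"][:,:,::-1]); c=crop(f"pics/{n}1.png",0,proj(n,p),100,120,4 if 0 else 4); print(c[1]); L.append(c[0])
cv2.imwrite("pics/c2.png",np.hstack(L))
```

```text
q [ 10.6  15.7 -35.2 115.   22.   50.7  10. ] F [-0.1 -0.6 -3.1] gap 0.0299 grasp [0.4789 0.0575 0.1988] t 4.7
[0.0011, 0.003, -0.0007] [-0.3, -1.3, -0.2]
(160, 146)
(161, 92)
```

View pics/c2.png

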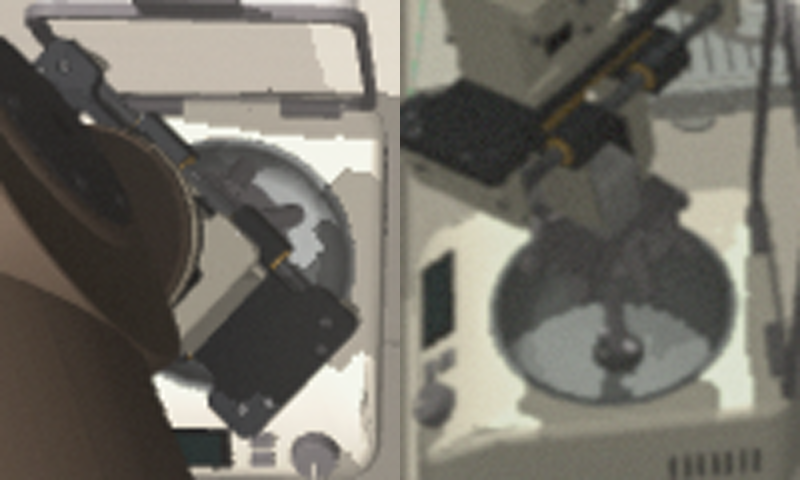

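The top crop shows the jaw axis running upper-left to lower-right, which is 47° in the world. The rail end at crop (60,55) is near the lid frame at (50,20). In the side crop the rotor hangs at about (615,200), directly over the shaft at (615,300). I'll lower it in force-checked steps.

Call:
servo_tool(turn=[[0,0,0],[0,0,0],[0,0,0]], dp=[[-2,15,0],[-2,13,0],[0,0,0]], claw=[1,1,1])

```text
clock: 5.1
tool_pos: [0.4614, 0.0722, 0.3258]
orientation: [-90.3, -8.4, -42.9]
force: [-0.3, -1.0, -2.8]
finger_gap: 0.0302
```

Run:
```python
from h import *
print("rail end",[atz("top",160+x/4,146+y/4,z).round(3) for x,y in((45,50),(75,40),(100,75)) for z in(.25,.28,.30)])
print("lid frame",[atz("top",160+x/4,146+y/4,.27).round(3) for x,y in((30,10),(360,15))])
plan(pose([.4791,.0573,.158],47,.15),vmax=30)
```

```text
rail end [array([0.561, 0.127, 0.25 ]), array([0.554, 0.12 , 0.28 ]), array([0.55 , 0.115, 0.3  ]), array([0.566, 0.113, 0.25 ]), array([0.559, 0.107, 0.28 ]), array([0.555, 0.102, 0.3  ]), array([0.549, 0.1  , 0.25 ]), array([0.543, 0.094, 0.28 ]), array([0.539, 0.09 , 0.3  ])]
lid frame [array([0.575, 0.13 , 0.27 ]), array([ 0.576, -0.023,  0.27 ])]
q [  9.4  18.  -34.2 117.2  24.7  47.1   7.1] F [-0.3 -1.  -2.8] gap 0.0302 grasp [0.478  0.0557 0.1684] t 5.1
[0.0043, 0.0013, -0.0026] [-2.2, 10.2, 1.2]
```

Call:
servo_tool(turn=[[0.004,0.001,-0.003],[0,0,0],[0,0,0]], dp=[[-0.7,0,1.2],[0,0,0],[0,0,0]], claw=[1,1,1])

```text
clock: 5.4
tool_pos: [0.4626, 0.0748, 0.328]
orientation: [-89.8, -8.7, -42.9]
force: [0.0, 0.8, -2.0]
finger_gap: 0.03
```

Run:
```python
from h import *
plan(pose([.4791,.0573,.150],47,.15),vmax=7)
```

```text
q [  9.2  17.8 -34.2 117.1  24.8  46.9   6.8] F [ 0.   0.8 -2. ] gap 0.03 grasp [0.4807 0.0587 0.1706] t 5.4
[-0.0013, 0.0004, 0.0009] [-1.0, 6.8, -0.5]
[-0.0013, 0.0004, 0.0009] [-1.0, 6.8, -0.5]
[-0.0013, 0.0004, 0.0009] [-1.0, 6.8, -0.5]
```

Call:
servo_tool(turn=[[0,0,0],[0,0,0],[0,0,0],[0,0,0]], dp=[[0,0,0],[0,0,0],[0,0,0],[0,0,0]], claw=[1,1,1,1])

```text
clock: 5.8
tool_pos: [0.4624, 0.0747, 0.3275]
orientation: [-89.8, -8.7, -42.9]
force: [-0.7, -1.2, -2.8]
finger_gap: 0.03
```

Run:
```python
from h import *
plan(pose([.4791,.0573,.150],47,.15),vmax=7)
```

```text
q [  9.2  17.9 -34.2 117.2  24.8  46.9   6.8] F [-0.7 -1.2 -2.8] gap 0.03 grasp [0.4804 0.0586 0.1702] t 5.8
[-0.001, 0.0005, 0.0008] [-0.9, 6.6, -0.5]
[-0.001, 0.0005, 0.0008] [-0.9, 6.6, -0.4]
[-0.001, 0.0005, 0.0008] [-0.9, 6.6, -0.4]
```

Call:
servo_tool(turn=[[0,0,0],[0,0,0],[0,0,0],[0,0,0],[0,0,0]], dp=[[-0.7,5,-1],[-0.7,5,-0.7],[-0.7,5,0],[-0.7,5,0],[0,0,0]], claw=[1,1,1,1,1])

```text
clock: 6.3
tool_pos: [0.4612, 0.0732, 0.3064]
orientation: [-89.9, -8.7, -42.9]
force: [-0.6, 0.1, -2.4]
finger_gap: 0.0298
```

Run:
```python
from h import *
from rig import ctrl
L=[]
for n,p in(("top",[.4786,.0577,.15]),("side",[.4786,.0577,.09])):
    cv2.imwrite(f"pics/{n}2.png",ctrl.grab_frame(n)["img"][:,:,::-1]); c=crop(f"pics/{n}2.png",0,proj(n,p),64,64,6); print(c[1]); L.append(c[0])
cv2.imwrite("pics/c3.png",np.hstack(L))
plan(pose([.4791,.0573,.130],47,.15),vmax=7)
```

```text
(180, 175)
(181, 134)
q [  8.3  19.4 -33.3 118.7  26.8  44.4   4.7] F [-0.4 -0.2 -2.4] gap 0.03 grasp [0.4794 0.0573 0.1497] t 6.4
[-0.001, 0.0005, 0.0006] [-1.0, 6.5, 0.1]
[-0.001, 0.0005, 0.0006] [-1.0, 6.5, 0.1]
[-0.001, 0.0005, 0.0006] [-1.0, 6.5, 0.1]
```

View pics/c3.png

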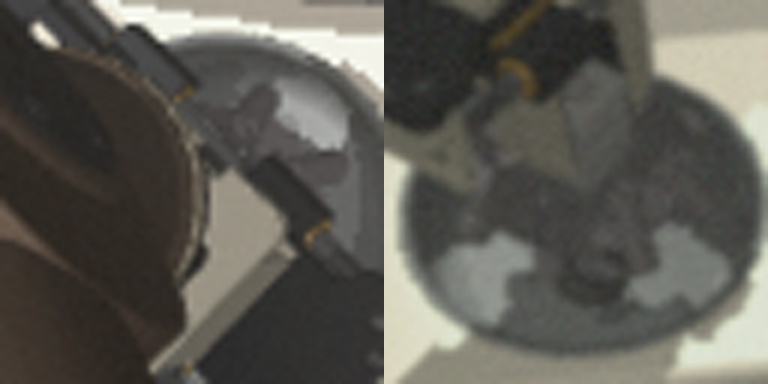

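The side crop shows the rotor over the shaft, which is hidden inside it, with the collar below at (595,275). There is no contact force with the underside already 12 mm below tip height, so the tip is in the bore. I'll continue down.

Call:
servo_tool(turn=[[0,0,0],[0,0,0],[0,0,0],[0,0,0],[0,0,0]], dp=[[-0.9,6,0],[-0.9,6,0],[-0.9,6,0],[-0.9,6,0],[-0.9,6,0]], claw=[1,1,1,1,1])

```text
clock: 6.9
tool_pos: [0.4614, 0.0733, 0.2762]
orientation: [-89.9, -8.7, -42.9]
force: [-2.0, 0.8, -0.8]
finger_gap: 0.0297
```

Call:
servo_tool(turn=[[0,0,0],[0,0,0]], dp=[[0,0,0],[0,0,0]], claw=[1,1])

```text
clock: 7.1
tool_pos: [0.4615, 0.0733, 0.2766]
orientation: [-89.9, -8.7, -42.9]
force: [-1.8, 0.8, -4.8]
finger_gap: 0.0296
```

Run:
```python
from h import *
plan(pose([.4791,.0573,.105],47,.15),vmax=7)
```

```text
q [  6.5  22.  -31.6 120.6  30.3  40.7   1.1] F [-1.8  0.8 -4.8] gap 0.0296 grasp [0.4794 0.0572 0.1193] t 7.1
[-0.0008, 0.0005, 0.0006] [-0.7, 4.7, 0.1]
[-0.0008, 0.0005, 0.0006] [-0.7, 4.7, 0.1]
[-0.0008, 0.0005, 0.0006] [-0.7, 4.7, 0.1]
```

Call:
servo_tool(turn=[[0,0,0],[0,0,0],[0,0,0],[0,0,0],[0,0,0]], dp=[[-0.4,3,0],[-0.4,3,0],[-0.4,3,0],[-0.3,2,0],[0,0,0]], claw=[1,1,1,1,1])

```text
clock: 7.6
tool_pos: [0.4615, 0.0732, 0.2654]
orientation: [-89.9, -8.7, -42.9]
force: [-3.5, 1.0, -5.3]
finger_gap: 0.0299
```

Run:
```python
from h import *
plan(pose([.4791,.0573,.1037],47,.15),vmax=7)
```

```text
q [  5.8  23.  -30.9 121.2  31.6  39.3  -0.3] F [-3.5  1.  -5.3] gap 0.0299 grasp [0.4794 0.0571 0.108 ] t 7.6
[-0.0025, 0.0016, 0.0016] [-0.7, 4.2, 0.4]
```

Call:
servo_tool(turn=[[0,0,0],[0,0,0],[0,0,0],[0,0,0]], dp=[[-0.4,2,0],[-0.2,1.5,0],[0,1,0],[0,0,0]], claw=[1,1,1,1])

```text
clock: 8.0
tool_pos: [0.4615, 0.0732, 0.2611]
orientation: [-89.9, -8.7, -42.9]
force: [-4.5, 1.6, -1.9]
finger_gap: 0.03
```

Run:
```python
from h import *
plan(pose([.4791,.0573,.1037],47,.15),vmax=7)
```

```text
q [  5.5  23.4 -30.6 121.5  32.1  38.8  -0.9] F [-4.5  1.6 -1.9] gap 0.03 grasp [0.4794 0.0571 0.1037] t 8.0
[-0.0026, 0.0016, 0.0017] [-0.1, -0.0, 0.3]
```

Call:
servo_tool(turn=[[0,0,0],[0,0,0],[0,0,0]], dp=[[0,0.7,0],[0,0.7,0],[0,0,0]], claw=[1,1,1])

```text
clock: 8.3
tool_pos: [0.4615, 0.0732, 0.2607]
orientation: [-89.9, -8.8, -42.9]
force: [-12.7, 0.2, 17.2]
finger_gap: 0.0297
```

Contact came at +17 N exactly at home height, so the rotor is home. I'll release part way and lift straight off along the tool.

Call:
servo_tool(turn=[[0,0,0],[0,0,0],[0,0,0],[0,0,0],[0,0,0]], dp=[[0,-0.7,0],[0,0,0],[0,0,0],[0,0,0],[0,0,0]], claw=[0.5,0.45,0.45,0.45,0.45])

```text
clock: 8.8
tool_pos: [0.4622, 0.073, 0.2606]
orientation: [-89.8, -8.7, -42.9]
force: [-0.3, 0.7, 0.0]
finger_gap: 0.0503
```

Call:
servo_tool(turn=[[0,0,0],[0,0,0],[0,0,0],[0,0,0],[0,0,0]], dp=[[-0.4,-3,0],[1,-7,0],[3,-20,0],[5,-35,0],[5,-35,0]], claw=[0.45,0.45,0.45,0.45,0.45])

```text
clock: 9.3
tool_pos: [0.4601, 0.0742, 0.3628]
orientation: [-89.9, -8.7, -42.9]
force: [0.7, -1.0, -0.5]
finger_gap: 0.0506
```

Run:
```python
from h import *
plan(pose([.42,-.16,.33],90,.3))
```

```text
q [ 11.2  15.1 -35.7 114.8  21.5  51.2  10.5] F [ 0.7 -1.  -0.5] gap 0.0506 grasp [0.4779 0.0582 0.2054] t 9.3
[0.0236, -0.1043, -0.0202] [16.0, -14.9, -33.0]
[0.0236, -0.1043, -0.0202] [12.9, -15.4, -34.1]
[0.0236, -0.1043, -0.0202] [9.6, -16.0, -34.9]
[0.0236, -0.1043, -0.0202] [6.2, -16.6, -35.3]
[0.0236, -0.1043, -0.0202] [2.9, -17.4, -35.4]
[0.0236, -0.1043, -0.0202] [-0.4, -18.2, -35.1]
[0.0236, -0.1043, -0.0202] [-3.7, -19.0, -34.5]
```

Call:
servo_tool(turn=[[0.024,-0.104,-0.02],[0.024,-0.104,-0.02],[0.024,-0.104,-0.02],[0.024,-0.104,-0.02],[0.024,-0.104,-0.02]], dp=[[16,-15,-33],[13,-15.5,-34],[10,-16,-35],[6,-16.5,-35],[3,-17.5,-35.5]], claw=[1,1,1,1,1])

```text
clock: 9.8
tool_pos: [0.4047, -0.0717, 0.4366]
orientation: [-89.0, -13.9, -16.5]
force: [0.6, 0.6, -1.1]
finger_gap: 0.015
```

Call:
servo_tool(turn=[[0.024,-0.104,-0.02],[0.024,-0.104,-0.02],[0,0,0],[0,0,0]], dp=[[0,-18,-35],[-4,-19,-34.5],[0,0,0],[0,0,0]], claw=[1,1,1,1])

```text
clock: 10.2
tool_pos: [0.3828, -0.1212, 0.4616]
orientation: [-89.2, -15.6, -7.5]
force: [0.5, 1.0, -0.4]
finger_gap: 0.0004
```

Run:
```python
from h import *
from rig import ctrl
L=[]
for n,p in(("top",[.53,.0577,.15]),("side",[.53,.0577,.15])):
    cv2.imwrite(f"pics/{n}3.png",ctrl.grab_frame(n)["img"][:,:,::-1]); c=crop(f"pics/{n}3.png",0,proj(n,p),80,100,5); print(c[1]); L.append(c[0])
cv2.imwrite("pics/c4.png",np.hstack(L))
for n in("top","side"): print(n,"hub top home",proj(n,[.4786,.0577,.11]),"if 8.5 high",proj(n,[.4786,.0577,.1185]),"tab",proj(n,[.581,.06,.27]))
a=plan(pose([.52,.03,.345],90,.3)); print(); a=plan(pose([.607,.06,.345],90,.3),*a);print();plan(pose([.607,.06,.283],90,.3),*a)
```

```text
(173, 133)
(195, 97)
top hub top home [214.9384228  209.97808397] if 8.5 high [214.45757159 209.56760594] tab [205.36300648 146.07431115]
side hub top home [212.91075688 160.81897961] if 8.5 high [212.64583274 158.39899855] tab [259.21521462 103.46376341]
q [ 42.6  -2.3 -30.  117.3  -4.4  49.3  97.6] F [-0.9  0.2  0.3] gap 0.0004 grasp [ 0.4256 -0.1234  0.3075] t 10.3
[0.0055, -0.0307, -0.0071] [19.3, -3.5, 40.2]
[0.0055, -0.0307, -0.0071] [20.5, -3.1, 39.6]
[0.0055, -0.0307, -0.0071] [21.7, -2.8, 38.9]
[0.0055, -0.0307, -0.0071] [22.9, -2.4, 38.3]

[0.0, 0.0, 0.0] [27.7, 8.6, 10.0]
[0.0, 0.0, 0.0] [27.7, 8.6, 10.0]
[0.0, 0.0, 0.0] [27.7, 8.6, 10.0]

[0.0, 0.0, 0.0] [-9.2, 29.6, 0.0]
[0.0, 0.0, 0.0] [-9.2, 29.6, 0.0]
```

View pics/c4.png

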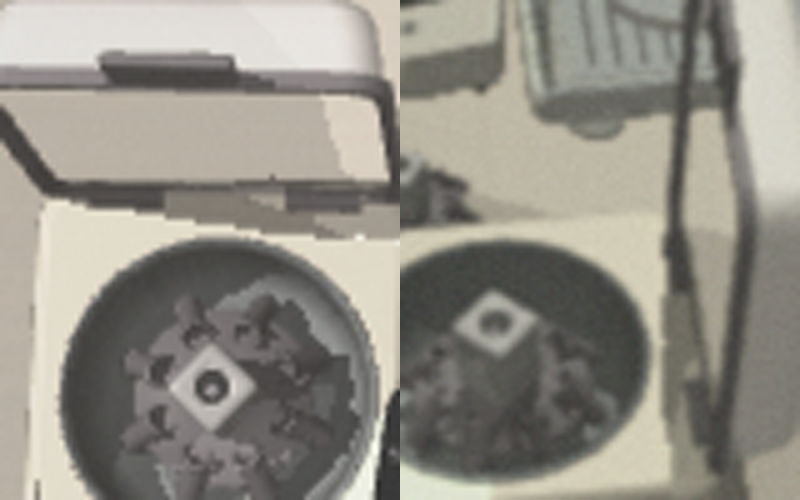

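The rotor reads as home in both views. The hub top is at top pixel (214.7,209.9) against a predicted (214.9,210.0), and at side pixel (213.5,160.9) against a predicted row of 160.8 (158.4 if it were unseated). The lid tab is at top pixel (206.1,146.1), as predicted. Next I'll go over the lid and behind the tab with closed fingers.

Call:
servo_tool(turn=[[0.006,-0.03,-0.007],[0.006,-0.03,-0.007],[0.006,-0.03,-0.007],[0.006,-0.03,-0.007],[0,0,0]], dp=[[19,-4,40],[20.5,-3,39.5],[22,-3,39],[23,-2.5,38],[0,0,0]], claw=[1,1,1,1,1])

```text
clock: 10.8
tool_pos: [0.4745, 0.0353, 0.4993]
orientation: [-89.6, -17.4, 0.3]
force: [0.2, 0.7, -0.9]
finger_gap: 0.0006
```

Call:
servo_tool(turn=[[0,0,0],[0,0,0]], dp=[[0,0,0],[0,0,0]], claw=[1,1])

```text
clock: 11.0
tool_pos: [0.4723, 0.0283, 0.4973]
orientation: [-89.9, -17.1, -0.2]
force: [-0.6, -0.3, -0.4]
finger_gap: 0.0003
```

Run:
```python
from h import *
a=plan(pose([.607,.06,.345],90,.3),vmax=25);print();plan(pose([.607,.06,.283],90,.3),*a)
```

```text
q [ 29.1   4.7 -42.3 106.5   8.4  53.6  73.3] F [-0.6 -0.3 -0.4] gap 0.0003 grasp [0.5191 0.0286 0.3451] t 11.0
[-0.0004, -0.0007, -0.0004] [20.9, 6.5, 8.0]
[-0.0004, -0.0007, -0.0004] [20.9, 6.5, 8.0]
[-0.0004, -0.0007, -0.0004] [20.9, 6.5, 7.9]
[-0.0004, -0.0007, -0.0004] [20.9, 6.5, 7.9]

[0.0, 0.0, 0.0] [-9.2, 29.6, 0.0]
[0.0, 0.0, 0.0] [-9.2, 29.6, 0.0]
```

Call:
servo_tool(turn=[[0,0,0],[0,0,0],[0,0,0],[0,0,0],[0,0,0]], dp=[[21,6.5,8],[21,6.5,8],[21,6.5,8],[21,6.5,8],[0,0,0]], claw=[1,1,1,1,1])

```text
clock: 11.5
tool_pos: [0.5622, 0.0597, 0.4972]
orientation: [-89.8, -17.1, -0.3]
force: [0.5, -0.4, 0.6]
finger_gap: 0.0003
```

Call:
servo_tool(turn=[[0,0,0],[0,0,0],[0,0,0],[0,0,0],[0,0,0]], dp=[[0,0,0],[-6,19,0],[-6,19,0],[-5,17,0],[0,0,0]], claw=[1,1,1,1,1])

```text
clock: 12.0
tool_pos: [0.5591, 0.0591, 0.4384]
orientation: [-90.0, -16.9, -0.2]
force: [-0.8, -0.6, 0.4]
finger_gap: 0.0005
```

Run:
```python
from h import *
from rig import ctrl
L=[]
for n,p in(("top",[.58,.0577,.28]),("side",[.58,.0577,.25])):
    cv2.imwrite(f"pics/{n}4.png",ctrl.grab_frame(n)["img"][:,:,::-1]); c=crop(f"pics/{n}4.png",0,proj(n,p),80,100,5); print(c[1]); L.append(c[0])
cv2.imwrite("pics/c5.png",np.hstack(L))
# arc: tip follows tab
h=np.array([.566,.06,.086])
from rig import ctrl
plan(pose([.597,.06,.285],90,.3))
```

```text
(165, 95)
(218, 61)
q [ 19.5  17.4 -40.7 101.5  21.6  50.4  59.8] F [-0.5  1.  -0.2] gap 0.0005 grasp [0.6072 0.06   0.289 ] t 12.1
[-0.0008, -0.0033, -0.0001] [-11.0, 0.8, 0.1]
```

View pics/c5.png

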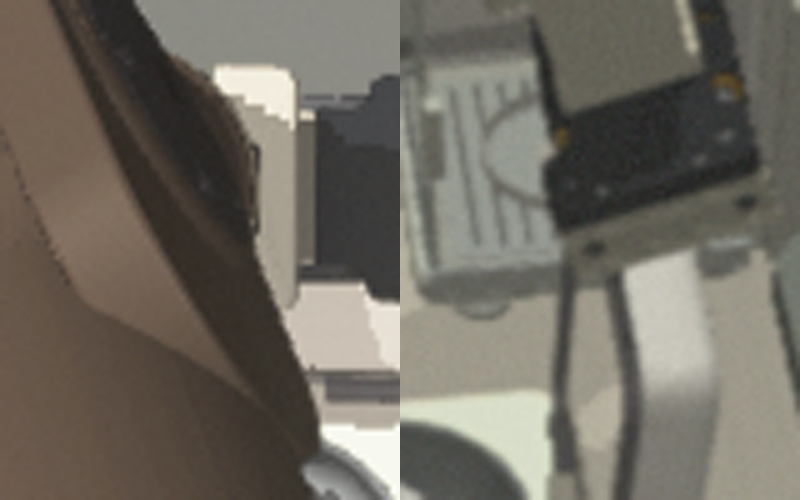

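The side crop shows the closed gripper over the lid top with its fingers behind the tab. Body and lid meet around (620,270), and the force is about 0. I'll compute the arc that pushes the tab forward.

Run:
```python
from h import *
from rig import ctrl
s=ctrl.read_state(); p=s["tool_pos"]; Rm=R.from_euler("xyz",s["orientation"],degrees=True).as_matrix()
N=15
for i,th in enumerate(np.linspace(1.65,.72,N+1)[0:]):
    t=.3+.3*i/N; r=np.array([-np.cos(th),0,np.sin(th)]); n=np.array([np.sin(th),0,np.cos(th)])
    g=np.array([.566,.06,.086])+.186*r+.013*n-.0188*np.array([np.sin(t),0,-np.cos(t)])
    P=pose(g,90,t); print(round(th,2),R.from_matrix(Rm.T@P[1]).as_rotvec().round(3),(Rm.T@(P[0]-p)*1000).round(1),g.round(3)); p,Rm=P
```

```text
1.65 [-0.001 -0.003 -0.   ] [-18.5  -5.    0.1] [0.588 0.06  0.288]
1.59 [ 0.    0.   -0.02] [-14.1  -4.7  -0. ] [0.576 0.06  0.29 ]
1.53 [ 0.    0.   -0.02] [-14.3  -4.2  -0. ] [0.564 0.06  0.29 ]
1.46 [ 0.    0.   -0.02] [-14.5  -3.8  -0. ] [0.552 0.06  0.29 ]
1.4 [ 0.    0.   -0.02] [-14.6  -3.3   0. ] [0.541 0.06  0.289]
1.34 [ 0.    0.   -0.02] [-14.8  -2.8  -0. ] [0.529 0.06  0.287]
1.28 [ 0.    0.   -0.02] [-14.9  -2.4  -0. ] [0.517 0.06  0.285]
1.22 [ 0.    0.   -0.02] [-15.   -1.9  -0. ] [0.506 0.06  0.282]
1.15 [ 0.    0.   -0.02] [-15.   -1.4  -0. ] [0.494 0.06  0.278]
1.09 [ 0.    0.   -0.02] [-15.1  -0.9  -0. ] [0.483 0.06  0.274]
1.03 [ 0.    0.   -0.02] [-15.1  -0.4  -0. ] [0.472 0.06  0.269]
0.97 [ 0.    0.   -0.02] [-15.1   0.1  -0. ] [0.462 0.06  0.263]
0.91 [ 0.    0.   -0.02] [-15.1   0.5  -0. ] [0.452 0.06  0.257]
0.84 [ 0.    0.   -0.02] [-15.1   1.   -0. ] [0.442 0.06  0.25 ]
0.78 [ 0.    0.   -0.02] [-15.    1.5  -0. ] [0.433 0.06  0.242]
0.72 [ 0.    0.   -0.02] [-15.   2.  -0.] [0.424 0.06  0.234]
```

Call:
servo_tool(turn=[[0,0,0],[0,0,0],[0,0,-0.02],[0,0,-0.02],[0,0,-0.02]], dp=[[-9,-2,0],[-9,-2,0],[-14,-4.5,0],[-14.5,-4,0],[-14.5,-4,0]], claw=[1,1,1,1,1])

```text
clock: 12.6
tool_pos: [0.4964, 0.0608, 0.438]
orientation: [-89.9, -20.7, -0.2]
force: [1.2, 0.6, -0.5]
finger_gap: 0.0005
```

Run:
```python
from h import *
from rig import ctrl
plan(pose([.552,.06,.289],90,.36))
cv2.imwrite("pics/side5.png",ctrl.grab_frame("side")["img"][:,:,::-1]); c=crop("pics/side5.png",0,proj("side",[.55,.0577,.2]),110,100,5); cv2.imwrite("pics/c6.png",c[0])
```

```text
q [ 22.6  10.  -42.4 110.9  19.2  43.2  59.8] F [ 1.2  0.6 -0.5] gap 0.0005 grasp [0.5528 0.061  0.2891] t 12.6
[-0.0012, -0.0025, 0.002] [-0.4, -0.2, -0.8]
```

View pics/c6.png

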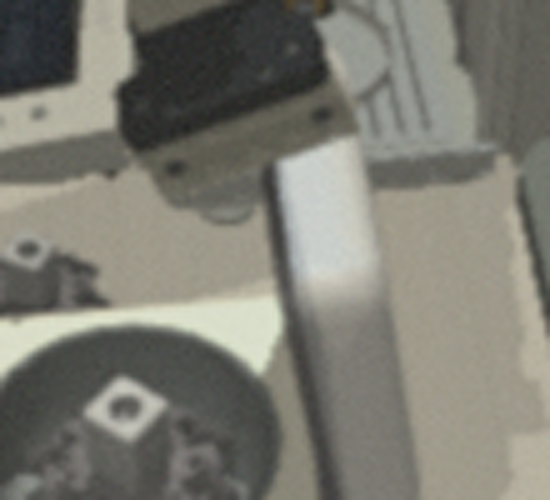

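The lid is now leaning forward with the gripper at its tab (around (280,160) in the crop), and the push force is about 1 N, as expected. I'll continue along the arc.

Call:
servo_tool(turn=[[0,0,-0.02],[0,0,-0.02],[0,0,-0.02],[0,0,-0.02],[0,0,-0.02]], dp=[[-14.5,-3.5,0],[-15,-3,0],[-15,-2.5,0],[-15,-2,0],[-15,-1.5,0]], claw=[1,1,1,1,1])

```text
clock: 13.15
tool_pos: [0.4235, 0.0609, 0.4204]
orientation: [-89.9, -26.5, -0.2]
force: [0.6, 0.5, 0.7]
finger_gap: 0.0004
```

Call:
servo_tool(turn=[[0,0,-0.02],[0,0,-0.02],[0,0,-0.02],[0,0,-0.02],[0,0,-0.02]], dp=[[-15,-1,0],[-15,-0.5,0],[-15,0,0],[-15,0.5,0],[-15,1,0]], claw=[1,1,1,1,1])

```text
clock: 13.65
tool_pos: [0.3579, 0.0612, 0.3843]
orientation: [-89.9, -32.2, -0.2]
force: [0.6, -0.1, -0.1]
finger_gap: 0.0004
```

Call:
servo_tool(turn=[[0,0,-0.02],[0,0,0],[0,0,0],[0,0,0],[0,0,0]], dp=[[-15,1.5,0],[-10,1,0],[0,0,0],[0,0,0],[0,0,0]], claw=[1,1,1,1,1])

```text
clock: 14.15
tool_pos: [0.3395, 0.0613, 0.3692]
orientation: [-89.8, -33.3, -0.2]
force: [0.5, -0.5, -0.7]
finger_gap: 0.0007
```

Call:
servo_tool(turn=[[0,0,0],[0,0,0],[0,0,0],[0,0,0],[0,0,0]], dp=[[0,-25,0],[0,-25,0],[0,-25,0],[0,0,0],[0,0,0]], claw=[1,1,1,1,1])

```text
clock: 14.65
tool_pos: [0.2995, 0.0613, 0.4297]
orientation: [-90.0, -33.3, -0.2]
force: [-0.1, 0.5, -0.4]
finger_gap: 0.0003
```

Run:
```python
from h import *
from rig import ctrl
plan(pose([.36,-.15,.36],90,.5))
cv2.imwrite("pics/side6.png",ctrl.grab_frame("side")["img"][:,:,::-1]); c=crop("pics/side6.png",0,proj("side",[.5,.0577,.12]),140,110,5); cv2.imwrite("pics/c7.png",c[0])
```

```text
q [ 13.8 -17.7 -31.8 135.9   2.8  27.5  68.4] F [-0.1  0.5 -0.4] gap 0.0003 grasp [0.387  0.0612 0.2967] t 14.65
[0.0001, -0.0005, 0.0164] [5.2, -13.4, -42.2]
[0.0001, -0.0005, 0.0164] [4.9, -13.5, -42.3]
[0.0001, -0.0005, 0.0164] [4.7, -13.6, -42.3]
[0.0001, -0.0005, 0.0164] [4.4, -13.7, -42.3]
[0.0001, -0.0005, 0.0164] [4.2, -13.7, -42.3]
```

View pics/c7.png

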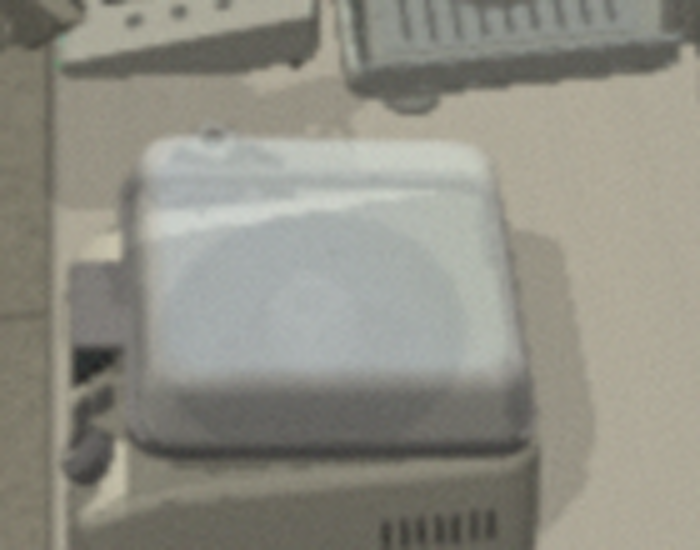

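The lid lies over the bowl with its tab at about (95,310). It may still be settling, so I'll move the arm aside, wait, then check the tab's position and that the picture is still.

Call:
servo_tool(turn=[[0,0,0],[0,0,0],[0,0,0],[0,0,0],[0,0,0]], dp=[[5,-13,-42],[5,-13,-42],[5,-13,-42],[5,-13,-42],[0,0,0]], claw=[1,1,1,1,1])

```text
clock: 15.2
tool_pos: [0.2871, -0.1121, 0.4843]
orientation: [-89.9, -33.3, -0.7]
force: [0.4, 0.4, 0.4]
finger_gap: 0.0005
```

Call:
servo_tool(turn=[[0,0,0],[0,0,0],[0,0,0],[0,0,0],[0,0,0]], dp=[[0,0,0],[0,0,0],[0,0,0],[0,0,0],[0,0,0]], claw=[1,1,1,1,1])

```text
clock: 15.7
tool_pos: [0.2869, -0.1067, 0.4833]
orientation: [-90.0, -33.2, -0.1]
force: [-0.3, 0.5, -0.5]
finger_gap: 0.0003
```

Call:
servo_tool(turn=[[0,0,0],[0,0,0],[0,0,0],[0,0,0],[0,0,0]], dp=[[0,0,0],[0,0,0],[0,0,0],[0,0,0],[0,0,0]], claw=[1,1,1,1,1])

```text
clock: 16.2
tool_pos: [0.2869, -0.1071, 0.4836]
orientation: [-90.0, -33.2, -0.2]
force: [-0.1, -0.7, 0.4]
finger_gap: 0.0006
```

Call:
servo_tool(turn=[[0,0,0],[0,0,0],[0,0,0],[0,0,0],[0,0,0]], dp=[[0,0,0],[0,0,0],[0,0,0],[0,0,0],[0,0,0]], claw=[1,1,1,1,1])

```text
clock: 16.7
tool_pos: [0.2869, -0.1071, 0.4835]
orientation: [-90.0, -33.2, -0.2]
force: [0.7, 0.4, -0.8]
finger_gap: 0.0007
```

Run:
```python
from h import *
from rig import ctrl
print(ctrl.read_state()["clock"])
for n in("side","top"): cv2.imwrite(f"pics/{n}7.png",ctrl.grab_frame(n)["img"][:,:,::-1])
a,b=[cv2.imread(f"pics/side{i}.png").astype(int) for i in(6,7)]
c=proj("side",[.5,.0577,.12]).astype(int); d=abs(a-b).mean(2)[c[1]-55:c[1]+55,c[0]-70:c[0]+70]; print("diff lid area mean,max",d.mean(),d.max())
S=crop("pics/side7.png",0,c,140,110,4); T=crop("pics/top7.png",0,proj("top",[.5,.0577,.1])+[0,5],60,110,4)
print(S[1],T[1])
for e in(0,.04,.1): 
    P=np.array([.566,.0597,.086])+.185*np.array([-np.cos(e),0,np.sin(e)])+[0,-.0043,0]; print(e,"tab",proj("side",P),proj("top",P))
cv2.imwrite("pics/c8.png",np.hstack([S[0],T[0]]))
```

```text
16.7
diff lid area mean,max 10.218506493506494 99.66666666666667
(152, 102) (185, 150)
0 tab [170.94085086 172.09779427] [215.5624221  255.34678997]
0.04 tab [170.5166694  170.08366801] [215.1558736 255.2631927]
0.1 tab [170.12052527 166.99995249] [214.54623268 254.87608955]
```

View pics/c8.png

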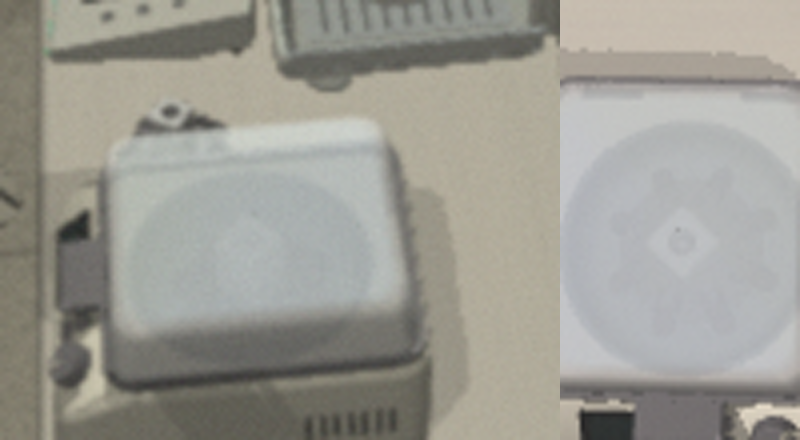

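Call:
servo_tool(turn=[[0,0,0],[0,0,0],[0,0,0],[0,0,0],[0,0,0]], dp=[[0,0,0],[0,0,0],[0,0,0],[0,0,0],[0,0,0]], claw=[1,1,1,1,1])

```text
clock: 17.3
tool_pos: [0.2869, -0.1071, 0.4835]
orientation: [-90.0, -33.2, -0.2]
force: [-1.0, 0.1, -0.3]
finger_gap: 0.0004
```

Call:
servo_tool(turn=[[0,0,0],[0,0,0],[0,0,0],[0,0,0],[0,0,0]], dp=[[0,0,0],[0,0,0],[0,0,0],[0,0,0],[0,0,0]], claw=[1,1,1,1,1])

```text
clock: 17.8
tool_pos: [0.2869, -0.1071, 0.4835]
orientation: [-90.0, -33.2, -0.2]
force: [-0.6, -0.9, -0.4]
finger_gap: 0.0005
```

Run:
```python
from h import *
from rig import ctrl
for n in("side","top"): cv2.imwrite(f"pics/{n}8.png",ctrl.grab_frame(n)["img"][:,:,::-1])
for n,p in(("side",[.5,.0577,.12]),("top",[.47,.0577,.1])):
    a,b=[cv2.imread(f"pics/{n}{i}.png").astype(np.float32).mean(2) for i in(7,8)]
    c=proj(n,p).astype(int); sl=np.s_[c[1]-45:c[1]+45,c[0]-60:c[0]+60]; print(n,"diff",abs(a-b)[sl].mean(),"shift",cv2.phaseCorrelate(a[sl].copy(),b[sl].copy()))
# bystanders: shift from start in both views
for nm,n,u,v,z in(("vial","top",421*.64,208*.64,0),("tubes","top",480*.64,228*.64,0),("beaker","top",531*.64,208*.64,0),("timer","top",584*.64,243*.64,0)):
    a,b=[cv2.imread(f"pics/{n}{i}.png").astype(np.float32).mean(2) for i in(0,8)]; sl=np.s_[int(v)-18:int(v)+18,int(u)-18:int(u)+18]; print(nm,cv2.phaseCorrelate(a[sl].copy(),b[sl].copy()))
im=cv2.imread("pics/side8.png").mean(2); print(im[155:186,168:173].mean(1).round().astype(int))
# predicted tab edges (y +-25mm, top face) at column
for e in(0,.04,.08):
    q=[np.array([.566-.185*np.cos(e),.0554+dy,.089+.185*np.sin(e)]) for dy in(-.025,.025)]; print(e,[proj("side",x).round(1).tolist() for x in q])
```

```text
side diff 1.6389507 shift ((-0.02540725650251119, 0.022898731830665042), 0.9888382968196162)
top diff 0.80996907 shift ((0.02597476539565946, -0.009881698078878287), 1.000452005951493)
vial ((0.07009485185849584, 0.019902779738579568), 0.9779227409097884)
tubes ((0.016760762305974453, -0.021602253868348242), 0.9971020233667927)
beaker ((0.06470449540679724, -0.013840686885153275), 0.9965542750778021)
timer ((0.0141021158402026, -0.026156327762301146), 0.9947095065389151)
[129 104  73  55  47  46  57  85 104 107 107 107 106 106 106 107 107 106
 105 106 106 106 105  96  79  77  84  79  76  82  97]
0 [[170.9, 180.0], [170.6, 162.8]]
0.04 [[170.4, 178.0], [170.2, 160.7]]
0.08 [[170.1, 176.0], [169.9, 158.7]]
```

Run:
```python
from h import *
S=crop("pics/side8.png",0,(178,172),40,50,10); T=crop("pics/top8.png",0,(216,255),40,50,10); print(S[1],T[1])
cv2.imwrite("pics/c9.png",np.hstack([S[0],T[0]]))
```

```text
(158, 147) (196, 230)
```

View pics/c9.png

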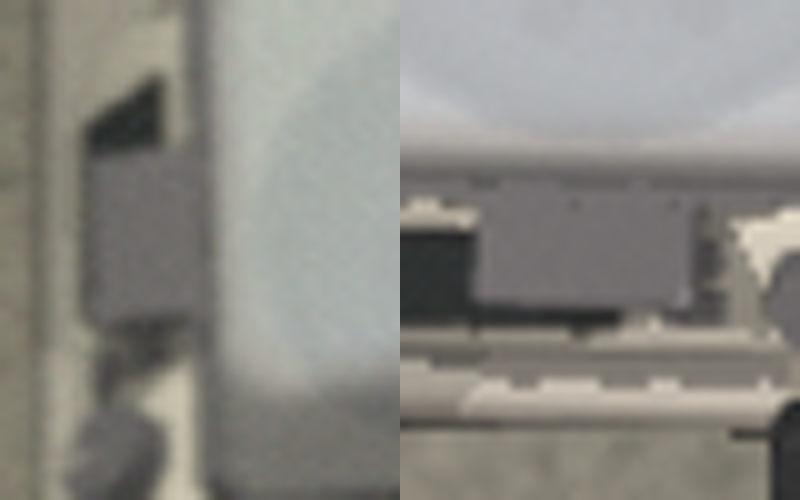

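Run:
```python
from h import *
S=lambda x,y:(158+x/10-.5,147+y/10-.5); T=lambda x,y:(196+x/10-.5,230+y/10-.5)
for s,t in((S(88,152),T(73,302)),(S(92,322),T(291,302))): print("tab free corners",tri(s,t))
print("expected top face of free end: x",.566-.196,"z .089 (shut), ",.089+.196*.04,"(0.04); hub/tip bias about -.0027")
```

```text
tab free corners (array([0.37122027, 0.08233491, 0.09181358]), np.float64(0.7273457035135618))
tab free corners (array([0.37196147, 0.03476058, 0.08965365]), np.float64(0.27609018453312856))
expected top face of free end: x 0.36999999999999994 z .089 (shut),  0.09684 (0.04); hub/tip bias about -.0027
```

The tab's free corners triangulate to x 0.371–0.372 m and z about 0.091 m. That compares with 0.370 and 0.089 for fully shut and 0.097 for 0.04 rad, so the lid is shut. It is also no longer moving. I'm handing in.

```bash
python3 -c "
from rig import ctrl
print(ctrl.finish_job())"
```

```text
the job is handed in; nothing more can be done
None
```

The rotor is fully home on the drive shaft, the lid is shut, and I handed the job in at about 18 s of the 53 s. The hand-in gives no verdict, so this rests on my own checks.

**What I did:** I gripped the larger rotor by its hub and turned it about 43° to line its slots up with the cross pin. I lowered it slowly onto the collar, let go, and pushed the lid's tab from behind until it swung shut.

**Last checks:**
- **Rotor:** the gripper met firm contact at the expected seated height. The hub top was within about 0.6 pixel of the predicted home position in both views. An unseated rotor would have shown about 2.5 pixels off in the side view.
- **Lid:** it had stopped moving, and the tab height puts it at 0.01–0.02 rad, under the 0.04 limit. My first side-view estimate was about 0.027 rad; most of that came from assuming the tab's sideways position about 3 mm off.
- **Bystanders:** the tubes, timer, beaker and vial moved less than 0.1 pixel in the top view.
- **Arm:** it was clear of everything, with less than about 1 N on the wrist.

**Disagreement:** triangulated heights of the hub top and shaft tip came out 2–3 mm low against the stated sizes. That is roughly the stated calibration error, and I allowed for it. I could not measure the lid angle to better than about 0.01 rad.

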